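# Put the breakfast things away on the bar

### The job

Put the five loose breakfast things where they belong: both spice jars upright, side by side in the small steel tray, the wooden spoon and the wooden spatula lying flat, lengthwise and next to each other in the long wooden tray (neither on the other), and the white cup upright in the middle of its saucer. Set the jars and the cup down rather than dropping them, and leave the bottle and the grinder where they stand.

Things in the scene. Friction and masses are not known exactly. Their poses are not given: they have to be found in the camera images.
- jar1: First spice jar, loose, 85 mm tall, upright: round amber glass body 44 mm across up to 55 mm high, shoulder narrowing above to a round steel cap 40 mm across (from 69 to 85 mm high); 80 to 170 g. Origin: centre of its underside, z up. The two jars are alike, either may take either place in the tray. Grip across the glass body or the cap.
- jar2: Second spice jar, loose, 85 mm tall, upright: round amber glass body 44 mm across up to 55 mm high, shoulder narrowing above to a round steel cap 40 mm across (from 69 to 85 mm high); 80 to 170 g. Origin: centre of its underside, z up. The two jars are alike, either may take either place in the tray. Grip across the glass body or the cap.
- cup: White ceramic espresso cup without handle, loose, standing upright, open at the top: 60 mm tall, straight round side 58 mm across (foot 48 mm, widening over the lowest 12 mm), wall 4 mm. Origin: centre of its underside, z up. Grip across the outside, in the upper half.
- spoon: Pale wooden spoon, loose, lying flat, 150 mm long: straight bar handle 12 mm wide and 12 mm high, round shallow bowl 42 mm across and 12 mm high at the +x end. Flat below. Origin: on the underside, middle of the 150 mm length, under the handle near the centre of mass (grip there across y); x along its length from handle end to head, z up. Bare handle from x = -75 to +29 mm; bowl centre at x = +54.
- spatula: Pale wooden spatula, loose, lying flat, 150 mm long: straight bar handle 12 mm wide and 12 mm high, flat square blade 46 mm long, 42 mm wide and 6 mm high at the +x end. Flat below. Origin: on the underside, middle of the 150 mm length, under the handle near the centre of mass (grip there across y); x along its length from handle end to head, z up. Bare handle from x = -75 to +29 mm.
- utensil_tray: Long shallow tray of pale wood, does not move: 190 by 120 mm outside, 18 mm high, walls and floor 5 mm thick (inside 180 by 110, floor at 5 mm). For spoon and spatula, pointing either way. Origin: centre of its underside; x along its 190 mm length, y across, z up. The two fit at y = -26 and +26 mm; let go with the fingers opened only part way, clear of walls and neighbour.
- jar_tray: Small steel tray, does not move: 142 by 84 mm outside, 24 mm high, walls and floor 5 mm thick (inside 132 by 74 mm, floor 5 mm above the counter). Takes both jars. Origin: centre of its underside; x along its 142 mm length, y across, z up. The jars fit at x = -33 and +33 mm; with the fingers closing along y they clear the other jar.
- saucer: White round saucer, does not move: 140 mm across, rim 16 mm high, flat middle about 80 mm across, its surface 5 mm above the counter, where the cup stands. Origin: centre of its underside, z up.
- bottle: Clear glass bottle with a white stopper, standing at one side of the work, 68 mm across and 194 mm tall. To be left alone. Origin: centre of its underside, z up.
- grinder: Turned dark wooden pepper grinder, standing at the other side of the work, 54 mm across and 137 mm tall. To be left alone. Origin: centre of its underside, z up.
Things that resemble listed ones, but are neither listed nor needed, are in the scene too. Leave any turquoise look-alike of the jar2 alone. Of the things shaped like the saucer, the white one is meant.

How it is judged:
At the end, for the whole second after the job is handed in: Jars upright on the steel tray's floor; spoon and spatula flat on the wooden tray's floor, within 0.35 rad of its length, middles within 25 mm of its middle lengthwise, 50 mm across; cup upright on the saucer, centred to 15 mm; all released, at rest (upright, flat: within 0.1 rad) (x of jar1 in the frame of jar_tray between -0.048 and 0.048 m and y of jar1 in the frame of jar_tray between -0.02 and 0.02 m and z of each of jar1, jar2 in the frame of jar_tray below 0.01 m and angle between each of jar1, jar2, spoon, spatula, cup's own z axis and vertical below 0.1 rad and x of jar2 in the frame of jar_tray between -0.048 and 0.048 m and y of jar2 in the frame of jar_tray between -0.02 and 0.02 m and x of spoon in the frame of utensil_tray between -0.025 and 0.025 m and y of spoon in the frame of utensil_tray between -0.05 and 0.05 m and z of each of spoon, spatula in the frame of utensil_tray below 0.01 m and angle between the x axis of each of spoon, spatula and the x axis of utensil_tray, either way round below 0.35 rad and x of spatula in the frame of utensil_tray between -0.025 and 0.025 m and y of spatula in the frame of utensil_tray between -0.05 and 0.05 m and horizontal distance between cup and saucer below 0.015 m and z of cup in the frame of saucer below 0.01 m and linear speed of each of jar1, jar2, cup, spoon, spatula below 0.02 m/s); the robot touches nothing.
It fails at once if the bottle is moved more than 30 mm or tipped over (distance of bottle from where it was at the start of the episode above 0.03 m or angle between bottle's own z axis and vertical above 0.5 rad).
It fails at once if the grinder is moved more than 30 mm or tipped over (distance of grinder from where it was at the start of the episode above 0.03 m or angle between grinder's own z axis and vertical above 0.5 rad).
It fails at once if the cup is dropped or thrown (faster than 0.75 m/s with no finger on it, a fall of about 30 mm) (linear speed of cup above 0.75 m/s and contact force between the fingers and cup below 0.05 N).
It fails at once if jar 1 is dropped or thrown (faster than 0.75 m/s with no finger on it, a fall of about 30 mm) (linear speed of jar1 above 0.75 m/s and contact force between the fingers and jar1 below 0.05 N).
It fails at once if jar 2 is dropped or thrown (faster than 0.75 m/s with no finger on it, a fall of about 30 mm) (linear speed of jar2 above 0.75 m/s and contact force between the fingers and jar2 below 0.05 N).
It also fails if it takes over 120 s, if anything falls off the work surface, if the arm or the gripper's body presses on something with over 40 N, if the wrist force passes 120 N, or if a joint passes its speed limit or range.

### The arm

A 6-joint arm with a two-finger parallel gripper is mounted at the origin on the work surface. World frame = base frame: x ahead of the robot, y to its left, z up, the work surface at z = 0. Lengths are in m, angles in rad, forces in N, time in s.
With the tool pointing down it reaches from about 0.35 to 0.925 m from the base axis. Payload 6.4 kg.
Tool frame: the origin (TCP) lies at the very end of the fingers, on their centre line; the grasp point (between the pads) lies 19 mm behind it; z points along the fingers, y is the line along which they close (so a half turn about z gives the same grasp; the last joint's range is limited). The gripper opens to 85 mm and grips with 20 to 120 N. Pads are 22 mm wide; open, the fingers measure 114 mm over their backs; the gripper's body (76 mm by 85 mm) begins 54 mm behind the grasp point. The pads swing forward as they close: fully open they stand 13 mm farther back than shut.
Start: joints at [1.079, 0.245, 1.558, -0, 1.339, -0.174], TCP at [0.203, 0.617, 0.231] pointing down, gripper open.
Joint ranges: [-3.13, 3.13], [-1.02, 2.26], [0.13, 2.54], [-0.95, 4.09], [0.21, 2.88], [-2.74, 2.74]. Speed limits (rad/s): [2.57, 2.57, 3.14, 3.14, 3.14, 3.14].

### API

Orientations are given as [roll, pitch, yaw] about the fixed x, y, z axes, in that order (R = Rz(yaw) Ry(pitch) Rx(roll)).
In Python, from workcell import sensors, read_camera, hand_in gives the robot as it stands.
- The arm moves only by the tool step_arm, never from a script. Its argument "commands" is one flat list of numbers, 7 for each row, row after row: the turn, a rotation vector about the tool's x, y, z as a fraction of full scale, then the shift along the tool's x, y, z as a fraction of full scale, then the opening, from 0 (shut) to 1 (fully open). In form: [rx, ry, rz, tx, ty, tz, grip, rx, ry, rz, tx, ty, tz, grip, ...]. A call has 1 to 8 rows; each row is the pose to reach, as a shift and turn from the pose commanded when the call began, along the tool's axes at that moment; what a row does not reach only later rows make up. Full scale, the value 1, is 0.4 m for a shift and 90 degrees for a turn. A row lasts 1/10 s, in which the tool goes at most 50 mm and 8.59 degrees, less where a joint would pass 70% of its speed; a pose out of reach is approached as far as the arm can. A call with a number of a shift or a turn outside -1 to 1 is refused whole. A call with a gripper value outside its range is refused whole. The fingers move at their own pace and stop on an object; the grip force is fixed at half the most. Time passes only in rows, so rows that repeat a pose let the fingers close. It gives the time, the measured TCP pose, the force, the opening and the grip force at its end, in the units of the state.
- sensors.state(): the state, without advancing time (a new reading comes with each control period).
- read_camera(name): name is "scene" or "top"; returns a dict with "pixels" (384x512x3 uint8, blue, green, red), "fx", "fy", "cx", "cy" (pixels), "origin" and "attitude" of the camera in the world. Camera axes: x right, y down, z forward; pixel columns grow to the right and rows downward; lengths in m; the calibration is good to about 2 mm. A picture is of the moment at which its call begins. There is no depth.
- hand_in(): hands the job in; it is judged then, once.
The state is a dict: "t": time; "joint_positions": joint angles; "qvel": joint speeds; "joint_efforts": joint torques, N m; "eef_pos": TCP position; "ee_rot": TCP orientation; "wrist_force": force on the tool from outside, world axes, zero at the start; "moment": the same for the moment, N m; "grip_width": finger opening in m; "grip_force": force on a finger pad.
Only numpy, scipy, OpenCV 4.12 (cv2) and the standard library are available. Lean on these libraries where they do the work, as an engineer would, in place of code of your own. Each camera call takes 0.05 s, during which the arm holds its last target. There are 200 camera calls.

## Working session

There is one attempt and no reset: what is moved stays moved. The work goes in short steps, Python scripts to look and compute and a tool call to move; the robot and the scene stay as the last step left them, time stands still between calls to the robot, and variables do not carry over. Pictures are saved under pics/ and viewed, at most 14 in all, crops included, and the job is handed in when it is done.

Besides the shell and the picture viewer there is one more tool, called after "Emit:" as name(argument=value, ...) on one line, values as JSON. step_arm: Moves the arm, as the interface text tells. Its arguments: {"type":"object","properties":{"commands":{"type":"array"}},"required":["commands"]}

```bash
mkdir -p pics; ls; python3 - <<'E'
from workcell import sensors, read_camera
import cv2,numpy as np
for n in("scene","top"):
    c=read_camera(n); cv2.imwrite(f"pics/{n}0.png",c["pixels"]); print(n,{k:(np.round(v,4).tolist() if k!="pixels" else 0) for k,v in c.items()})
print(sensors.state())
E
```

```text
pics
scene {'pixels': 0, 'fx': 396.178, 'fy': 396.178, 'cx': 247.9231, 'cy': 190.345, 'origin': [1.0891, -0.7481, 0.7144], 'attitude': [-2.2083, 0.0185, 0.564]}
top {'pixels': 0, 'fx': 356.4015, 'fy': 356.4015, 'cx': 256.3693, 'cy': 192.6344, 'origin': [0.5413, 0.0069, 1.2658], 'attitude': [-3.1061, -0.0167, -1.5799]}
{'t': 0.1, 'joint_positions': array([ 1.07888698e+00,  2.45741681e-01,  1.55890483e+00, -1.52423489e-05,
        1.33872614e+00, -1.74133888e-01]), 'qvel': array([ 3.18112137e-05,  6.20118597e-04, -5.10709945e-04,  4.83748358e-04,
        1.93441676e-03,  8.16889762e-04]), 'joint_efforts': array([ 5.56901000e-05, -4.30672216e+01, -3.27126861e+01, -1.60821451e-04,
        2.88532588e-03,  2.45459256e-05]), 'eef_pos': array([0.20286814, 0.61699099, 0.23028533]), 'ee_rot': array([-3.13983701e+00, -2.93790449e-04,  2.82382045e+00]), 'wrist_force': array([-0.99319093, -0.06680481, -0.66749221]), 'moment': array([ 0.0086864 , -0.0336484 ,  0.05602414]), 'grip_force': 0.0, 'grip_width': 0.08558572462805542}
```

View pics/top0.png

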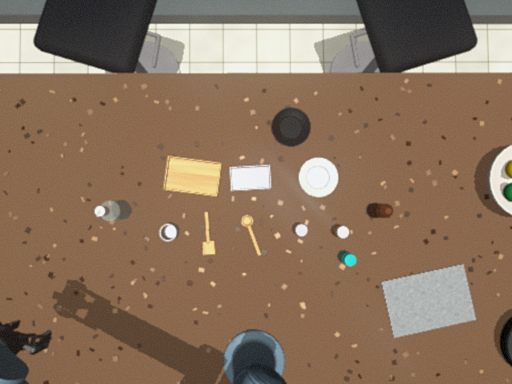

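View pics/scene0.png

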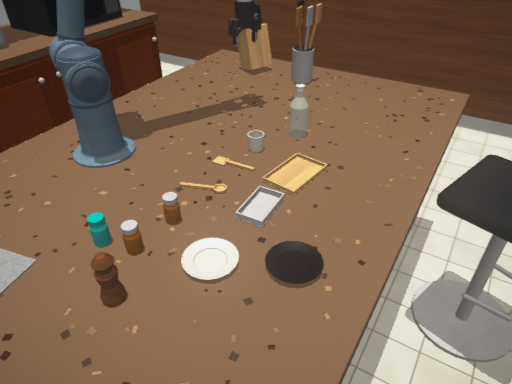

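Candidates in the top view:
- Jars: steel caps at (302,230) and (343,231). The turquoise one at (349,260) is the look-alike, to be left.
- Saucer: white at (318,177). The black one at (291,127) is not meant.
- Cup: (169,232).
- Spoon: (250,235). Spatula: (208,235).
- Wooden tray: (193,176). Steel tray: (250,178).
- Bottle: (110,210). Grinder: (380,210).

```bash
cat > h.py <<'E'
import cv2,numpy as np
from scipy.spatial.transform import Rotation as R
from workcell import sensors, read_camera
def ray(c,u,v,z):
    d=R.from_euler('xyz',c["attitude"]).as_matrix()@np.array([(u-c["cx"])/c["fx"],(v-c["cy"])/c["fy"],1])
    o=np.array(c["origin"]); return (o+d*(z-o[2])/d[2])
def proj(c,p):
    q=R.from_euler('xyz',c["attitude"]).as_matrix().T@(np.array(p)-c["origin"])
    return np.array([c["fx"]*q[0]/q[2]+c["cx"],c["fy"]*q[1]/q[2]+c["cy"]])
def blobs(m,roi,amin=15):
    x0,y0,x1,y1=roi; k=np.zeros_like(m); k[y0:y1,x0:x1]=m[y0:y1,x0:x1]
    cs,_=cv2.findContours(k,cv2.RETR_EXTERNAL,cv2.CHAIN_APPROX_NONE)
    return [q for q in cs if cv2.contourArea(q)>amin]
E
python3 - <<'E'
from h import *
c=read_camera("top"); im=c["pixels"]; hsv=cv2.cvtColor(im,cv2.COLOR_BGR2HSV)
wood=cv2.inRange(hsv,(12,70,150),(32,255,255)); white=cv2.inRange(hsv,(0,0,140),(180,60,255))
for n,m in(("wood",wood),("white",white)):
    for q in blobs(m,(85,140,400,275),25):
        r=cv2.minAreaRect(q); M=cv2.moments(q)
        print(n,cv2.contourArea(q),np.round(r[0],1),np.round(r[1],1),round(r[2],1),"cen",round(M['m10']/M['m00'],1),round(M['m01']/M['m00'],1),np.round(cv2.boxPoints(r),1).tolist())
crop=np.vstack([cv2.resize(im[150:260,90:225],None,fx=4,fy=4,interpolation=cv2.INTER_CUBIC)])
crop2=cv2.resize(im[155:275,220:395],None,fx=4,fy=4,interpolation=cv2.INTER_CUBIC)
cv2.imwrite("pics/c1.png",cv2.resize(im[145:275,155:360],None,fx=3.9,fy=3.9,interpolation=cv2.INTER_CUBIC))
s=read_camera("scene"); cv2.imwrite("pics/s1.png",cv2.resize(s["pixels"][120:310,75:345],None,fx=2.9,fy=2.9,interpolation=cv2.INTER_CUBIC))
E
```

```text
wood 29.0 [201.  269.5] [5. 6.] 90.0 cen 201.0 269.5 [[198.0, 267.0], [204.0, 267.0], [204.0, 272.0], [198.0, 272.0]]
wood 34.5 [341.7 266.5] [7.2 6.1] 33.7 cen 341.7 266.3 [[337.0, 267.0], [340.3999938964844, 261.8999938964844], [346.3999938964844, 265.8999938964844], [343.0, 271.0]]
wood 32.5 [277.1 235.2] [6.7 6.3] 63.4 cen 277.0 235.3 [[272.79998779296875, 233.60000610351562], [278.3999938964844, 230.8000030517578], [281.3999938964844, 236.8000030517578], [275.79998779296875, 239.60000610351562]]
wood 252.0 [253.8 234.1] [43.8 13.4] 62.7 cen 250.3 230.6 [[237.8000030517578, 217.6999969482422], [249.6999969482422, 211.60000610351562], [269.70001220703125, 250.5], [257.79998779296875, 256.6000061035156]]
wood 282.0 [208.5 233. ] [44. 13.] 90.0 cen 207.6 239.1 [[202.0, 211.0], [215.0, 211.0], [215.0, 255.0], [202.0, 255.0]]
wood 25.5 [253.  198.5] [5. 6.] 90.0 cen 253.4 198.5 [[250.0, 196.0], [256.0, 196.0], [256.0, 201.0], [250.0, 201.0]]
wood 37.0 [278.1 201.7] [10.2 10.6] 66.8 cen 279.9 202.3 [[271.20001220703125, 199.10000610351562], [280.8999938964844, 194.89999389648438], [285
[... 987 characters left out ...]
0, 224.0], [307.0, 236.0], [295.0, 236.0]]
white 242.0 [167.5 232. ] [18. 17.] 90.0 cen 167.4 232.2 [[159.0, 223.0], [176.0, 223.0], [176.0, 241.0], [159.0, 241.0]]
white 294.5 [106.9 212.1] [20.9 22.6] 58.0 cen 105.8 210.6 [[91.80000305175781, 209.3000030517578], [110.9000015258789, 197.3000030517578], [122.0, 215.0], [102.9000015258789, 227.0]]
white 1003.0 [250.  177.3] [25.4 42. ] 86.9 cen 250.1 177.3 [[228.39999389648438, 165.6999969482422], [270.29998779296875, 163.39999389648438], [271.70001220703125, 188.89999389648438], [229.8000030517578, 191.10000610351562]]
white 1247.0 [317.8 176.8] [40.3 39.6] 45.0 cen 317.9 176.9 [[289.5, 176.5], [317.5, 148.5], [346.0, 177.0], [318.0, 205.0]]
```

View pics/c1.png

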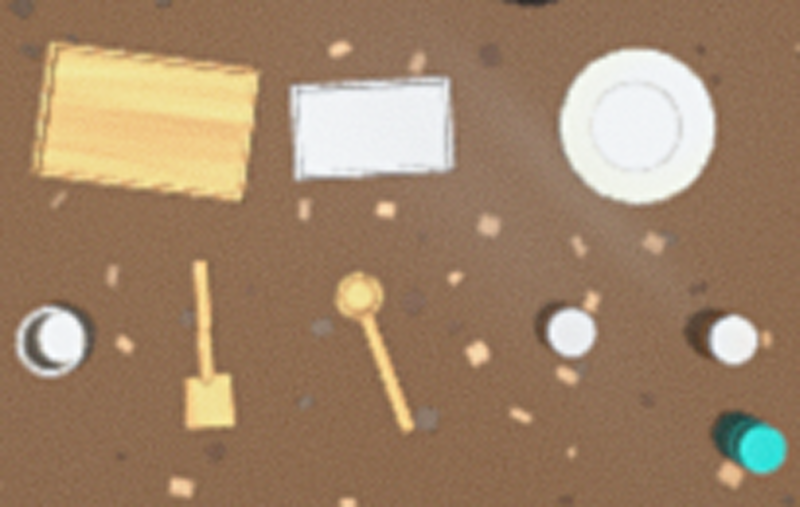

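View pics/s1.png

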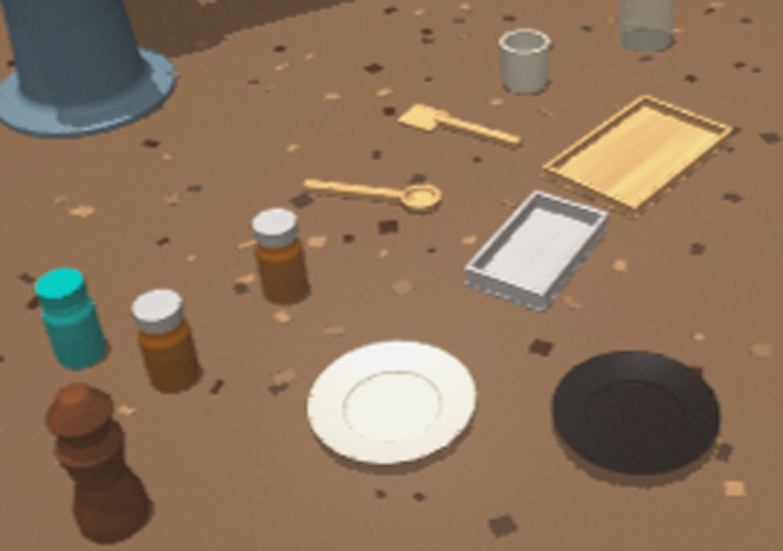

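Top crop: jar caps at full-image (301,230) and (342.6,232), both amber with steel caps in the scene crop. The turquoise look-alike is separate. The cup is at (168,232), the spoon bowl is up at (247,220), and the spatula blade is down at (208,250). The white saucer is at (318,177), clearly not the black one.

```bash
python3 - <<'E'
from h import *
c=read_camera("top"); s=read_camera("scene")
P=lambda u,v,z:ray(c,u,v,z)
f=lambda a:np.round(a,4)
for n,u,v,z in(("jarA",301,229.9,.085),("jarB",342.6,231.7,.085),("turq",350.3,259.7,.085),("cup",168.1,232.2,.06),("saucer",318,176.9,.016),("jtray",250,177.3,.024),("utray",192.4,175.7,.018)):
    p=P(u,v,z); print(n,f(p),"scene px",np.round(proj(s,p),1))
a=lambda p,q:np.round(np.arctan2(*(q-p)[[1,0]]),3)
print("jtray ang",a(P(228.4,165.7,.02),P(270.3,163.4,.02)),a(P(229.8,191.1,.02),P(271.7,188.9,.02)))
print("utray ang",a(P(166.2,154.3,.02),P(223,161.4,.02)))
for n,h,t in(("spoon",(259,255.3),(246.7,220.3)),("spatula",(205.9,211.6),(208.5,254.5))):
    p,q=P(*h,.01),P(*t,.01); print(n,"handle end",f(p),"head",f(q),"ang",a(p,q),"len",np.linalg.norm(q-p))
# scene jar caps triangulated at z .085, saucer centre etc
S=lambda X,Y,z:ray(s,75+X/2.9-.3,120+Y/2.9-.3,z)
for n,X,Y,z in(("jarA",275,223,.085),("jarB",158,308,.085),("cup",525,43,.06),("saucer",392,401,.012)): print("scene",n,f(S(X,Y,z)))
print("bowl",f(P(246.7,220.3,.01)))
E
```

```text
jarA [ 0.4584 -0.1598  0.085 ] scene px [169.7 195. ]
jarB [ 0.451 -0.298  0.085] scene px [129.2 223.8]
turq [ 0.3584 -0.3219  0.085 ] scene px [ 95.5 216.5]
cup [0.4535 0.2841 0.06  ] scene px [255.7 133.4]
saucer [ 0.6392 -0.2322  0.016 ] scene px [210.2 256.4]
jtray [0.639  0.0075 0.024 ] scene px [260.8 201.4]
utray [0.6467 0.209  0.018 ] scene px [295.5 169.9]
jtray ang -1.523 -1.527
utray ang -1.703
spoon handle end [ 0.3659 -0.0217  0.01  ] head [0.4887 0.0204 0.01  ] ang 0.33 len 0.12984327752700695
spatula handle end [0.5206 0.1634 0.01  ] head [0.3707 0.1549 0.01  ] ang -3.085 len 0.15015324571292823
scene jarA [ 0.4626 -0.1652  0.085 ]
scene jarB [ 0.4567 -0.3036  0.085 ]
scene cup [0.4577 0.2776 0.06  ]
scene saucer [ 0.6391 -0.2339  0.012 ]
bowl [0.4887 0.0204 0.01  ]
```

```bash
cat >> h.py <<'E'
def plan(W,start=None):
    if start is None:
        s=sensors.state(); p=np.array(s["eef_pos"]); r=R.from_euler('xyz',s["ee_rot"])
    else: p=np.array(start[:3]); r=R.from_euler('xyz',[np.pi,0,start[3]])
    for w in W:
        q=np.array(w[:3]); t=R.from_euler('xyz',[np.pi,0,w[3]])
        d=r.inv().apply(q-p)/.4; a=(r.inv()*t).as_rotvec()/(np.pi/2)
        print(w,"->",np.round(a,3).tolist(),np.round(d,3).tolist()); p,r=q,t
E
python3 - <<'E'
from h import *
Y=1.617
plan([(.4555,.282,.2,Y),(.4555,.282,.022,Y),(.4555,.282,.2,Y),(.54,.03,.2,Y),(.639,-.232,.2,Y),(.639,-.232,.028,Y)])
s=read_camera("scene");c=read_camera("top")
print("bottle",ray(s,298,132,0),ray(c,99,211,.19),"grinder",ray(s,113,293,0))
E
```

```text
(0.4555, 0.282, 0.2, 1.617) -> [-0.0, 0.0, 0.768] [-0.861, -0.599, 0.078]
(0.4555, 0.282, 0.022, 1.617) -> [0.0, 0.0, 0.0] [0.0, -0.0, 0.445]
(0.4555, 0.282, 0.2, 1.617) -> [0.0, 0.0, 0.0] [0.0, 0.0, -0.445]
(0.54, 0.03, 0.2, 1.617) -> [0.0, 0.0, 0.0] [-0.639, 0.182, 0.0]
(0.639, -0.232, 0.2, 1.617) -> [0.0, 0.0, 0.0] [-0.666, 0.217, 0.0]
(0.639, -0.232, 0.028, 1.617) -> [0.0, 0.0, 0.0] [0.0, -0.0, 0.43]
bottle [0.52675922 0.46888227 0.        ] [0.5283904  0.46019154 0.19      ] grinder [ 5.08635533e-01 -4.26407938e-01  1.11022302e-16]
```

Emit:
step_arm(commands=[0, 0, 0.768, -0.861, -0.599, 0.078, 1, 0, 0, 0.768, -0.861, -0.599, 0.078, 1, 0, 0, 0.768, -0.861, -0.599, 0.078, 1, 0, 0, 0.768, -0.861, -0.599, 0.078, 1, 0, 0, 0.768, -0.861, -0.599, 0.078, 1, 0, 0, 0.768, -0.861, -0.599, 0.078, 1, 0, 0, 0.768, -0.861, -0.599, 0.078, 1, 0, 0, 0.768, -0.861, -0.599, 0.078, 1])

```text
t: 1.2
eef_pos: [0.4439, 0.297, 0.2018]
ee_rot: [3.141, -0.0, 1.618]
wrist_force: [0.2, 0.3, -0.5]
grip_width: 0.0856
grip_force: 0.0
```

```bash
python3 - <<'E'
from h import *
plan([(.4555,.282,.12,1.617)])
E
```

```text
(0.4555, 0.282, 0.12, 1.617) -> [0.001, -0.0, 0.0] [-0.039, 0.027, 0.205]
```

Emit:
step_arm(commands=[0, 0, 0, 0, 0, 0, 1, 0, 0, 0, 0, 0, 0, 1])

```text
t: 1.4
eef_pos: [0.4435, 0.2979, 0.2017]
ee_rot: [-3.141, -0.0, 1.622]
wrist_force: [-0.4, -0.3, 0.0]
grip_width: 0.0857
grip_force: 0.0
```

```bash
python3 - <<'E'
from h import *
plan([(.4555,.282,.12,1.617)])
print(sensors.state()["eef_pos"])
c=read_camera("top"); cv2.imwrite("pics/t2.png",cv2.resize(c["pixels"][190:270,120:230],None,fx=6,fy=6,interpolation=cv2.INTER_CUBIC))
E
```

```text
(0.4555, 0.282, 0.12, 1.617) -> [-0.0, -0.0, 0.003] [-0.041, 0.028, 0.204]
[0.44352574 0.29791189 0.20166753]
```

Emit:
step_arm(commands=[0, 0, 0, -0.041, 0.028, 0.2, 1, 0, 0, 0, -0.041, 0.028, 0.2, 1, 0, 0, 0, -0.041, 0.028, 0.3, 1, 0, 0, 0, -0.041, 0.028, 0.38, 1, 0, 0, 0, -0.041, 0.028, 0.45, 1, 0, 0, 0, -0.041, 0.028, 0.45, 1, 0, 0, 0, -0.041, 0.028, 0.45, 1])

```text
t: 2.15
eef_pos: [0.4546, 0.2841, 0.022]
ee_rot: [-3.141, -0.0, 1.626]
wrist_force: [0.2, -0.2, 1.2]
grip_width: 0.0854
grip_force: 0.0
```

Emit:
step_arm(commands=[0, 0, 0, 0, 0, 0, 0.3, 0, 0, 0, 0, 0, 0, 0, 0, 0, 0, 0, 0, 0, 0, 0, 0, 0, 0, 0, 0, 0, 0, 0, 0, 0, 0, 0, 0, 0, 0, 0, 0, 0, 0, 0])

```text
t: 2.75
eef_pos: [0.4567, 0.2839, 0.0241]
ee_rot: [3.138, -0.002, 1.624]
wrist_force: [-1.8, 1.4, 4.8]
grip_width: 0.0565
grip_force: 64.3
```

Emit:
step_arm(commands=[0, 0, 0, 0, 0, -0.05, 0, 0, 0, 0, 0, 0, -0.15, 0, 0, 0, 0, 0, 0, -0.25, 0, 0, 0, 0, 0, 0, -0.35, 0, 0, 0, 0, 0, 0, -0.45, 0, 0, 0, 0, 0, 0, -0.45, 0, 0, 0, 0, 0, 0, -0.45, 0])

```text
t: 3.45
eef_pos: [0.4555, 0.2832, 0.2033]
ee_rot: [3.138, -0.001, 1.624]
wrist_force: [-0.2, -0.7, -1.6]
grip_width: 0.0568
grip_force: 64.4
```

```bash
python3 - <<'E'
from h import *
s=read_camera("scene"); e=sensors.state()["eef_pos"]; u=proj(s,e); print(e,u)
x,y=int(u[0])-50,int(u[1])-50
im=cv2.resize(s["pixels"][y:y+90,x:x+100],None,fx=6,fy=6,interpolation=cv2.INTER_CUBIC)
# expected cup rim/bottom centre if centred on the TCP (underside 22 mm below TCP)
for dz in(-.024,.036):
    q=(proj(s,e+[0,0,dz])-[x,y])*6; cv2.circle(im,(int(q[0]),int(q[1])),3,(0,0,255),-1)
cv2.imwrite("pics/s2.png",im)
plan([(.54,.03,.2,1.617),(.639,-.232,.2,1.617)])
E
```

```text
[0.45456217 0.28278275 0.20136938] [255.45701145  94.73387935]
(0.54, 0.03, 0.2, 1.617) -> [-0.0, 0.0, 0.004] [-0.642, 0.18, 0.003]
(0.639, -0.232, 0.2, 1.617) -> [0.0, 0.0, 0.0] [-0.666, 0.217, 0.0]
```

View pics/s2.png

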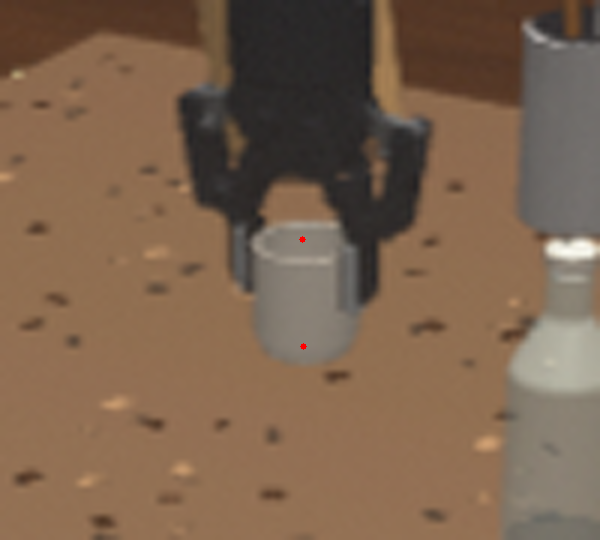

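The cup is held upright, with its rim centred on the TCP projection (302,240 in the crop).

Emit:
step_arm(commands=[0, 0, 0, -0.1, 0.03, 0, 0, 0, 0, 0, -0.21, 0.06, 0, 0, 0, 0, 0, -0.32, 0.09, 0, 0, 0, 0, 0, -0.43, 0.12, 0, 0, 0, 0, 0, -0.54, 0.15, 0, 0, 0, 0, 0, -0.64, 0.18, 0, 0, 0, 0, 0, -0.74, 0.21, 0, 0, 0, 0, 0, -0.84, 0.24, 0, 0])

```text
t: 4.3
eef_pos: [0.5677, -0.0489, 0.1992]
ee_rot: [-3.138, -0.001, 1.623]
wrist_force: [1.1, 0.7, -0.8]
grip_width: 0.0561
grip_force: 64.3
```

Emit:
step_arm(commands=[0, 0, 0, -0.1, 0.03, 0, 0, 0, 0, 0, -0.2, 0.06, 0, 0, 0, 0, 0, -0.3, 0.09, 0, 0, 0, 0, 0, -0.4, 0.13, 0, 0, 0, 0, 0, -0.47, 0.16, 0, 0, 0, 0, 0, -0.47, 0.16, 0, 0, 0, 0, 0, -0.47, 0.16, 0, 0])

```text
t: 5.0
eef_pos: [0.6415, -0.2317, 0.1989]
ee_rot: [-3.138, -0.003, 1.623]
wrist_force: [-0.8, 0.5, -1.5]
grip_width: 0.0568
grip_force: 64.4
```

```bash
python3 - <<'E'
from h import *
plan([(.639,-.2325,.06,1.617)])
E
```

```text
(0.639, -0.2325, 0.06, 1.617) -> [-0.002, -0.002, 0.004] [-0.003, -0.005, 0.347]
```

Emit:
step_arm(commands=[0, 0, 0, 0, -0.005, 0.1, 0, 0, 0, 0, 0, -0.005, 0.2, 0, 0, 0, 0, 0, -0.005, 0.3, 0, 0, 0, 0, 0, -0.005, 0.36, 0, 0, 0, 0, 0, -0.005, 0.39, 0, 0, 0, 0, 0, -0.005, 0.41, 0, 0, 0, 0, 0, -0.005, 0.42, 0, 0, 0, 0, 0, -0.005, 0.424, 0])

```text
t: 5.8
eef_pos: [0.6413, -0.2321, 0.0331]
ee_rot: [3.14, 0.001, 1.624]
wrist_force: [-0.7, -1.3, -1.9]
grip_width: 0.0563
grip_force: 64.4
```

Emit:
step_arm(commands=[0, 0, 0, 0, 0, 0, 0, 0, 0, 0, 0, 0, 0, 0])

```text
t: 6.0
eef_pos: [0.6413, -0.2323, 0.0333]
ee_rot: [3.14, 0.001, 1.624]
wrist_force: [0.3, 0.5, -0.8]
grip_width: 0.0564
grip_force: 64.4
```

Emit:
step_arm(commands=[0, 0, 0, 0, -0.002, 0.004, 0, 0, 0, 0, 0, -0.002, 0.008, 0, 0, 0, 0, 0, -0.002, 0.008, 0, 0, 0, 0, 0, -0.002, 0.008, 0])

```text
t: 6.4
eef_pos: [0.64, -0.2322, 0.0292]
ee_rot: [3.141, 0.0, 1.624]
wrist_force: [-1.3, -0.7, 1.4]
grip_width: 0.0568
grip_force: 64.5
```

Now release gently and rise.

Emit:
step_arm(commands=[0, 0, 0, 0, 0, 0, 0.8, 0, 0, 0, 0, 0, 0, 0.9, 0, 0, 0, 0, 0, 0, 1, 0, 0, 0, 0, 0, 0, 1, 0, 0, 0, 0, 0, 0, 1, 0, 0, 0, 0, 0, -0.1, 1, 0, 0, 0, 0, 0, -0.2, 1, 0, 0, 0, 0, 0, -0.3, 1])

```text
t: 7.2
eef_pos: [0.6395, -0.2318, 0.1499]
ee_rot: [-3.141, -0.0, 1.624]
wrist_force: [0.8, -1.2, -0.1]
grip_width: 0.0855
grip_force: 0.0
```

```bash
python3 - <<'E'
from h import *
plan([(.4595,-.1615,.145,1.617),(.4595,-.1615,.025,1.617)])
W=1.617; tx=np.array([.639,.0075]); ax=np.array([np.cos(-1.525),np.sin(-1.525)])
A=tx+.033*ax; B=tx-.033*ax; print("slots",A,B)
plan([(*A,.145,W),(*A,.03,W),(*A,.145,W),(.453,-.3,.145,W),(.453,-.3,.025,W),(.453,-.3,.145,W),(*B,.145,W)],start=(.4595,-.1615,.145,W))
E
```

```text
(0.4595, -0.1615, 0.145, 1.617) -> [-0.0, -0.0, 0.004] [0.199, -0.44, 0.013]
(0.4595, -0.1615, 0.025, 1.617) -> [0.0, 0.0, 0.0] [0.0, -0.0, 0.3]
slots [ 0.64051075 -0.0254654 ] [0.63748925 0.0404654 ]
(np.float64(0.6405107505712331), np.float64(-0.02546540053922474), 0.145, 1.617) -> [0.0, 0.0, 0.0] [0.319, 0.468, 0.0]
(np.float64(0.6405107505712331), np.float64(-0.02546540053922474), 0.03, 1.617) -> [0.0, 0.0, 0.0] [0.0, -0.0, 0.288]
(np.float64(0.6405107505712331), np.float64(-0.02546540053922474), 0.145, 1.617) -> [0.0, 0.0, 0.0] [0.0, 0.0, -0.288]
(0.453, -0.3, 0.145, 1.617) -> [0.0, 0.0, 0.0] [-0.664, -0.5, -0.0]
(0.453, -0.3, 0.025, 1.617) -> [0.0, 0.0, 0.0] [0.0, -0.0, 0.3]
(0.453, -0.3, 0.145, 1.617) -> [0.0, 0.0, 0.0] [0.0, 0.0, -0.3]
(np.float64(0.637489249428767), np.float64(0.04046540053922474), 0.145, 1.617) -> [0.0, 0.0, 0.0] [0.829, 0.5, 0.0]
```

Emit:
step_arm(commands=[0, 0, 0.004, 0.199, -0.44, 0, 1, 0, 0, 0.004, 0.199, -0.44, 0, 1, 0, 0, 0.004, 0.199, -0.44, 0, 1, 0, 0, 0.004, 0.199, -0.44, 0, 1, 0, 0, 0.004, 0.199, -0.44, 0.013, 1, 0, 0, 0.004, 0.199, -0.44, 0.11, 1, 0, 0, 0.004, 0.199, -0.44, 0.2, 1])

```text
t: 7.9
eef_pos: [0.4611, -0.1626, 0.0693]
ee_rot: [3.138, 0.003, 1.617]
wrist_force: [0.2, -0.3, -0.1]
grip_width: 0.0853
grip_force: 0.0
```

Emit:
step_arm(commands=[0, 0, 0, 0, 0, 0.06, 1, 0, 0, 0, 0, 0, 0.112, 1, 0, 0, 0, 0, 0, 0.112, 1, 0, 0, 0, 0, 0, 0.112, 0.3, 0, 0, 0, 0, 0, 0.112, 0, 0, 0, 0, 0, 0, 0.112, 0, 0, 0, 0, 0, 0, 0.112, 0, 0, 0, 0, 0, 0, 0.112, 0])

```text
t: 8.7
eef_pos: [0.4611, -0.1626, 0.0257]
ee_rot: [3.139, 0.002, 1.618]
wrist_force: [-0.6, -0.5, 5.9]
grip_width: 0.0424
grip_force: 61.5
```

Emit:
step_arm(commands=[0, 0, 0, 0, 0, 0, 0, 0, 0, 0, 0, 0, -0.05, 0, 0, 0, 0, 0, 0, -0.12, 0, 0, 0, 0, 0, 0, -0.22, 0, 0, 0, 0, 0, 0, -0.3, 0, 0, 0, 0, 0, 0, -0.3, 0])

```text
t: 9.3
eef_pos: [0.4628, -0.1636, 0.1495]
ee_rot: [3.133, 0.006, 1.618]
wrist_force: [1.3, -0.4, 0.1]
grip_width: 0.0423
grip_force: 61.3
```

```bash
python3 - <<'E'
from h import *
s=read_camera("scene"); st=sensors.state(); e=st["eef_pos"]; u=proj(s,e); print(e,u,st["grip_width"])
x,y=int(u[0])-50,int(u[1])-50
im=cv2.resize(s["pixels"][y:y+90,x:x+100],None,fx=6,fy=6,interpolation=cv2.INTER_CUBIC)
for dz in(-.025,.06):
    q=(proj(s,e+[0,0,dz])-[x,y])*6; cv2.circle(im,(int(q[0]),int(q[1])),3,(0,0,255),-1)
im2=cv2.resize(read_camera("top")["pixels"][145:275,155:360],None,fx=2.9,fy=2.9,interpolation=cv2.INTER_CUBIC)
cv2.imwrite("pics/s3.png",im)
plan([(.6405,-.0255,.145,1.617)])
E
```

```text
[ 0.46122115 -0.16267162  0.14664664] [166.47962345 176.66858265] 0.042229486763080436
(0.6405, -0.0255, 0.145, 1.617) -> [0.001, 0.001, 0.0] [0.319, 0.467, -0.001]
```

View pics/s3.png

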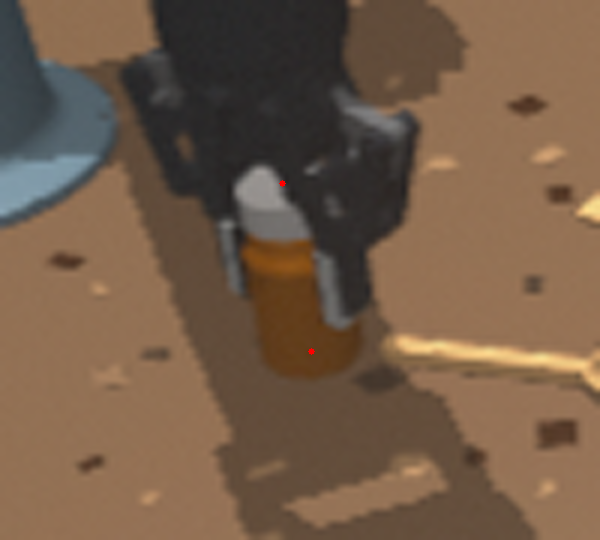

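The jar is held upright and centred.

Emit:
step_arm(commands=[0, 0, 0, 0.06, 0.09, 0, 0, 0, 0, 0, 0.12, 0.18, 0, 0, 0, 0, 0, 0.18, 0.27, 0, 0, 0, 0, 0, 0.24, 0.36, 0, 0, 0, 0, 0, 0.29, 0.43, 0, 0, 0, 0, 0, 0.319, 0.467, 0, 0, 0, 0, 0, 0.319, 0.467, 0, 0, 0, 0, 0, 0.319, 0.467, 0, 0])

```text
t: 10.2
eef_pos: [0.639, -0.0254, 0.1417]
ee_rot: [-3.138, -0.001, 1.618]
wrist_force: [-0.5, -0.6, -0.9]
grip_width: 0.0418
grip_force: 61.4
```

Emit:
step_arm(commands=[0, 0, 0, 0, 0, 0.08, 0, 0, 0, 0, 0, 0, 0.16, 0, 0, 0, 0, 0, 0, 0.22, 0, 0, 0, 0, 0, 0, 0.25, 0, 0, 0, 0, 0, 0, 0.27, 0, 0, 0, 0, 0, 0, 0.28, 0, 0, 0, 0, 0, 0, 0.28, 0, 0, 0, 0, 0, 0, 0.28, 0])

```text
t: 11.0
eef_pos: [0.6413, -0.0259, 0.0333]
ee_rot: [3.139, 0.001, 1.617]
wrist_force: [0.7, -0.1, -1.4]
grip_width: 0.0421
grip_force: 61.5
```

Emit:
step_arm(commands=[0, 0, 0, 0, 0, 0.004, 0, 0, 0, 0, 0, 0, 0.008, 0, 0, 0, 0, 0, 0, 0.008, 0, 0, 0, 0, 0, 0, 0.008, 0])

```text
t: 11.4
eef_pos: [0.6413, -0.0257, 0.0308]
ee_rot: [3.14, 0.0, 1.618]
wrist_force: [-3.1, 1.3, 7.1]
grip_width: 0.0422
grip_force: 62.3
```

Emit:
step_arm(commands=[0, 0, 0, 0, 0, 0, 0.6, 0, 0, 0, 0, 0, 0, 0.7, 0, 0, 0, 0, 0, 0, 0.75, 0, 0, 0, 0, 0, 0, 0.75, 0, 0, 0, 0, 0, -0.08, 0.75, 0, 0, 0, 0, 0, -0.18, 0.75, 0, 0, 0, 0, 0, -0.29, 0.75, 0, 0, 0, 0, 0, -0.29, 1])

```text
t: 12.2
eef_pos: [0.6449, -0.0265, 0.1529]
ee_rot: [3.128, 0.004, 1.618]
wrist_force: [0.6, -0.1, 0.6]
grip_width: 0.0766
grip_force: 0.0
```

```bash
python3 - <<'E'
from h import *
plan([(.455,-.301,.145,1.617)])
E
```

```text
(0.455, -0.301, 0.145, 1.617) -> [0.008, 0.002, 0.0] [-0.663, -0.507, 0.015]
```

Emit:
step_arm(commands=[0, 0, 0, -0.663, -0.5, 0, 1, 0, 0, 0, -0.663, -0.5, 0, 1, 0, 0, 0, -0.663, -0.5, 0, 1, 0, 0, 0, -0.663, -0.5, 0, 1, 0, 0, 0, -0.663, -0.5, 0, 1, 0, 0, 0, -0.663, -0.5, 0, 1, 0, 0, 0, -0.663, -0.5, 0, 1, 0, 0, 0, -0.663, -0.5, 0, 1])

```text
t: 13.0
eef_pos: [0.4511, -0.3028, 0.1447]
ee_rot: [-3.141, 0.001, 1.612]
wrist_force: [-0.2, -0.4, 0.1]
grip_width: 0.0854
grip_force: 0.0
```

```bash
python3 - <<'E'
from h import *
plan([(.455,-.301,.025,1.617)])
E
```

```text
(0.455, -0.301, 0.025, 1.617) -> [-0.0, 0.0, -0.003] [0.004, 0.01, 0.299]
```

Emit:
step_arm(commands=[0, 0, -0.003, 0.003, 0.007, 0.08, 1, 0, 0, -0.003, 0.003, 0.007, 0.17, 1, 0, 0, -0.003, 0.003, 0.007, 0.25, 1, 0, 0, -0.003, 0.003, 0.007, 0.297, 1, 0, 0, -0.003, 0.003, 0.007, 0.297, 1, 0, 0, -0.003, 0.003, 0.007, 0.297, 1])

```text
t: 13.6
eef_pos: [0.4562, -0.2981, 0.0262]
ee_rot: [-3.142, -0.0, 1.623]
wrist_force: [0.5, 0.1, 0.2]
grip_width: 0.0856
grip_force: 0.0
```

Emit:
step_arm(commands=[0, 0, 0, 0, 0, 0, 0.3, 0, 0, 0, 0, 0, 0, 0, 0, 0, 0, 0, 0, 0, 0, 0, 0, 0, 0, 0, 0, 0, 0, 0, 0, 0, 0, 0, 0, 0, 0, 0, 0, 0, 0, 0])

```text
t: 14.2
eef_pos: [0.4566, -0.2994, 0.0276]
ee_rot: [3.14, 0.002, 1.622]
wrist_force: [-1.5, 1.2, 7.0]
grip_width: 0.0424
grip_force: 61.3
```

Emit:
step_arm(commands=[0, 0, 0, 0, 0, -0.04, 0, 0, 0, 0, 0, 0, -0.1, 0, 0, 0, 0, 0, 0, -0.2, 0, 0, 0, 0, 0, 0, -0.3, 0, 0, 0, 0, 0, 0, -0.3, 0, 0, 0, 0, 0, 0, -0.3, 0, 0, 0, 0, 0, 0, -0.3, 0])

```text
t: 14.9
eef_pos: [0.455, -0.2977, 0.1445]
ee_rot: [-3.14, -0.002, 1.622]
wrist_force: [-0.2, -0.2, -0.6]
grip_width: 0.0426
grip_force: 61.0
```

```bash
python3 - <<'E'
from h import *
s=read_camera("scene"); st=sensors.state(); e=st["eef_pos"]; u=proj(s,e); print(e,u,st["grip_width"])
im=cv2.resize(s["pixels"][120:290,60:310],None,fx=3.2,fy=3.2,interpolation=cv2.INTER_CUBIC)
for dz in(-.025,.06):
    q=(proj(s,e+[0,0,dz])-[60,120])*3.2; cv2.circle(im,(int(q[0]),int(q[1])),2,(0,0,255),-1)
cv2.imwrite("pics/s4.png",im)
plan([(.6375,.0405,.145,1.617)])
E
```

```text
[ 0.45479579 -0.29762207  0.14408309] [125.49235497 205.08395545] 0.0422011478498341
(0.6375, 0.0405, 0.145, 1.617) -> [-0.002, -0.002, 0.003] [0.821, 0.499, -0.001]
```

View pics/s4.png

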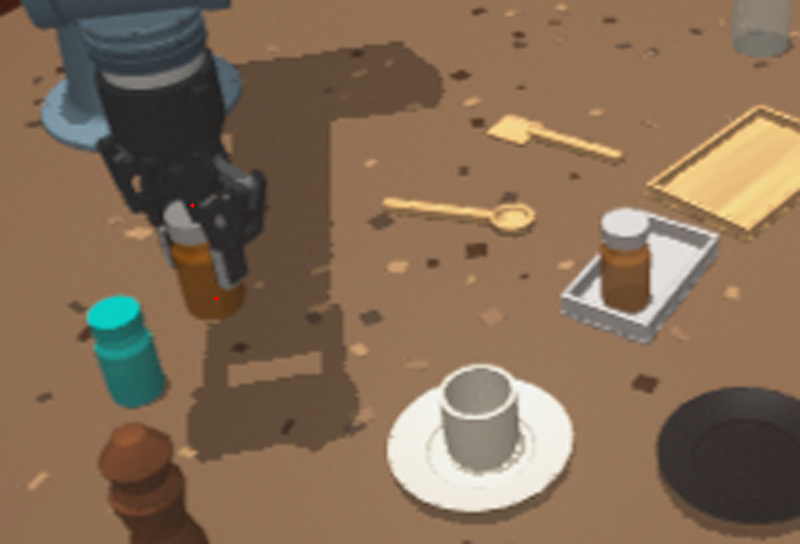

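Cup is centred on the saucer, jar A stands upright at the near end of the steel tray, and jar B is held upright.

Emit:
step_arm(commands=[0, 0, 0, 0.1, 0.06, -0.02, 0, 0, 0, 0, 0.2, 0.12, -0.03, 0, 0, 0, 0, 0.3, 0.18, -0.03, 0, 0, 0, 0, 0.4, 0.24, -0.03, 0, 0, 0, 0, 0.5, 0.3, -0.03, 0, 0, 0, 0, 0.6, 0.36, -0.03, 0, 0, 0, 0, 0.7, 0.42, -0.03, 0, 0, 0, 0, 0.78, 0.47, -0.03, 0])

```text
t: 15.75
eef_pos: [0.6272, 0.0253, 0.1559]
ee_rot: [-3.138, -0.001, 1.623]
wrist_force: [0.7, -0.8, -0.5]
grip_width: 0.0426
grip_force: 61.1
```

Emit:
step_arm(commands=[0, 0, 0, 0.041, 0.029, 0, 0, 0, 0, 0, 0.041, 0.029, 0, 0, 0, 0, 0, 0.041, 0.029, 0, 0, 0, 0, 0, 0.041, 0.029, 0, 0])

```text
t: 16.15
eef_pos: [0.6374, 0.0388, 0.1569]
ee_rot: [-3.14, -0.0, 1.621]
wrist_force: [-0.0, -0.4, -1.0]
grip_width: 0.0423
grip_force: 61.1
```

```bash
python3 - <<'E'
from h import *
plan([(.6375,.0405,.033,1.617)])
E
```

```text
(0.6375, 0.0405, 0.033, 1.617) -> [-0.001, -0.0, 0.003] [0.004, 0.001, 0.31]
```

Emit:
step_arm(commands=[0, 0, 0.002, 0.004, 0, 0.08, 0, 0, 0, 0.002, 0.004, 0, 0.16, 0, 0, 0, 0.002, 0.004, 0, 0.22, 0, 0, 0, 0.002, 0.004, 0, 0.26, 0, 0, 0, 0.002, 0.004, 0, 0.29, 0, 0, 0, 0.002, 0.004, 0, 0.31, 0, 0, 0, 0.002, 0.004, 0, 0.31, 0, 0, 0, 0.002, 0.004, 0, 0.31, 0])

```text
t: 16.95
eef_pos: [0.6389, 0.0411, 0.035]
ee_rot: [3.14, 0.0, 1.619]
wrist_force: [-0.8, 0.6, -0.6]
grip_width: 0.0422
grip_force: 61.2
```

Emit:
step_arm(commands=[0, 0, 0, 0, 0, 0.003, 0, 0, 0, 0, 0, 0, 0.006, 0, 0, 0, 0, 0, 0, 0.006, 0, 0, 0, 0, 0, 0, 0.006, 0])

```text
t: 17.35
eef_pos: [0.6388, 0.0413, 0.0327]
ee_rot: [3.14, 0.0, 1.619]
wrist_force: [-1.0, -0.1, 4.9]
grip_width: 0.0425
grip_force: 61.6
```

Emit:
step_arm(commands=[0, 0, 0, 0, 0, 0, 0.6, 0, 0, 0, 0, 0, 0, 0.7, 0, 0, 0, 0, 0, 0, 0.75, 0, 0, 0, 0, 0, 0, 0.75, 0, 0, 0, 0, 0, -0.08, 0.75, 0, 0, 0, 0, 0, -0.18, 0.75, 0, 0, 0, 0, 0, -0.27, 0.75, 0, 0, 0, 0, 0, -0.27, 0.6])

```text
t: 18.15
eef_pos: [0.6421, 0.0409, 0.1465]
ee_rot: [3.13, 0.002, 1.619]
wrist_force: [-0.2, 0.2, 0.5]
grip_width: 0.0519
grip_force: 0.0
```

```bash
python3 - <<'E'
from h import *
plan([(.4373,.0025,.1,.33)])
E
```

```text
(0.4373, 0.0025, 0.1, 0.33) -> [0.007, -0.004, 0.821] [-0.071, -0.517, 0.11]
```

Emit:
step_arm(commands=[0, 0, 0.821, -0.071, -0.508, 0, 0.6, 0, 0, 0.821, -0.071, -0.508, 0, 0.6, 0, 0, 0.821, -0.071, -0.508, 0, 0.6, 0, 0, 0.821, -0.071, -0.508, 0, 0.6, 0, 0, 0.821, -0.071, -0.508, 0, 0.6, 0, 0, 0.821, -0.071, -0.508, 0.1, 0.6, 0, 0, 0.821, -0.071, -0.508, 0.1, 0.6, 0, 0, 0.821, -0.071, -0.508, 0.1, 0.6])

```text
t: 18.95
eef_pos: [0.4349, 0.0034, 0.0977]
ee_rot: [-3.139, 0.003, 0.413]
wrist_force: [1.5, -0.1, 0.6]
grip_width: 0.0513
grip_force: 0.0
```

Emit:
step_arm(commands=[0, 0, 0, 0, 0, 0, 0.6, 0, 0, 0, 0, 0, 0, 0.6])

```text
t: 19.15
eef_pos: [0.4364, 0.0031, 0.0993]
ee_rot: [-3.141, 0.0, 0.422]
wrist_force: [0.5, -0.1, 0.5]
grip_width: 0.0515
grip_force: 0.0
```

```bash
python3 - <<'E'
from h import *
plan([(.4373,.0025,.004,.33)])
s=read_camera("scene"); c=read_camera("top")
im=np.hstack([cv2.resize(s["pixels"][130:260,150:320],(400,306),interpolation=cv2.INTER_CUBIC),cv2.resize(c["pixels"][150:260,200:344],(400,306),interpolation=cv2.INTER_CUBIC)])
cv2.imwrite("pics/s5.png",im)
E
```

```text
(0.4373, 0.0025, 0.004, 0.33) -> [-0.0, 0.0, 0.059] [0.002, 0.002, 0.238]
```

View pics/s5.png

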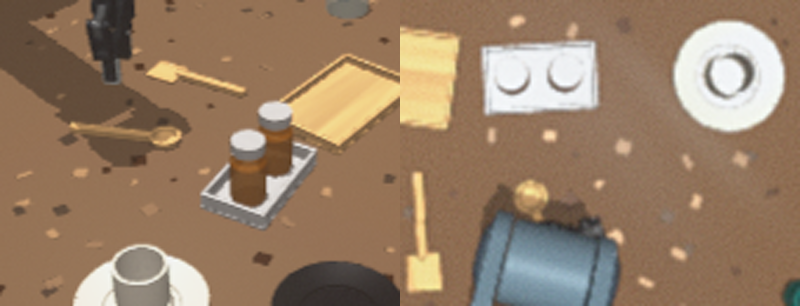

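Both jars stand upright in the steel tray, and the cup is centred on the saucer. Next is the spoon.

Emit:
step_arm(commands=[0, 0, 0.059, 0.002, 0.002, 0.08, 0.6, 0, 0, 0.059, 0.002, 0.002, 0.16, 0.6, 0, 0, 0.059, 0.002, 0.002, 0.21, 0.6, 0, 0, 0.059, 0.002, 0.002, 0.236, 0.6, 0, 0, 0.059, 0.002, 0.002, 0.236, 0.6, 0, 0, 0.059, 0.002, 0.002, 0.236, 0.6])

```text
t: 19.85
eef_pos: [0.4384, 0.0025, 0.006]
ee_rot: [3.141, -0.001, 0.327]
wrist_force: [0.4, -0.6, 0.3]
grip_width: 0.0511
grip_force: 0.0
```

Emit:
step_arm(commands=[0, 0, 0, 0, 0, 0, 0.3, 0, 0, 0, 0, 0, 0, 0.15, 0, 0, 0, 0, 0, 0, 0, 0, 0, 0, 0, 0, 0, 0, 0, 0, 0, 0, 0, 0, 0, 0, 0, 0, 0, 0, 0, 0, 0, 0, 0, 0, 0, 0, 0])

```text
t: 20.55
eef_pos: [0.4385, 0.0025, 0.0063]
ee_rot: [3.141, -0.001, 0.327]
wrist_force: [-1.2, 0.8, 7.5]
grip_width: 0.0095
grip_force: 59.1
```

Emit:
step_arm(commands=[0, 0, 0, 0, 0, -0.05, 0, 0, 0, 0, 0, 0, -0.15, 0, 0, 0, 0, 0, 0, -0.25, 0, 0, 0, 0, 0, 0, -0.25, 0, 0, 0, 0, 0, 0, -0.25, 0])

```text
t: 21.05
eef_pos: [0.4383, 0.0025, 0.1062]
ee_rot: [3.14, -0.002, 0.326]
wrist_force: [-1.2, -0.4, -1.6]
grip_width: 0.0097
grip_force: 58.8
```

```bash
python3 - <<'E'
from h import *
plan([(.55,.1,.12,.33),(.6725,.2056,.12,1.439)])
plan([(.6725,.2056,.12,1.439)])
print(sensors.state()["grip_width"])
E
```

```text
(0.55, 0.1, 0.12, 0.33) -> [0.001, -0.001, -0.002] [0.343, -0.141, -0.034]
(0.6725, 0.2056, 0.12, 1.439) -> [0.0, 0.0, -0.706] [0.375, -0.151, -0.0]
(0.6725, 0.2056, 0.12, 1.439) -> [0.002, -0.001, -0.708] [0.718, -0.293, -0.033]
0.009693573636138215
```

Emit:
step_arm(commands=[0, 0, 0, 0, 0, -0.1, 0, 0, 0, -0.1, 0.12, -0.05, -0.1, 0, 0, 0, -0.2, 0.24, -0.1, -0.1, 0, 0, 0, -0.29, 0.36, -0.15, -0.1, 0, 0, 0, -0.38, 0.47, -0.19, -0.1, 0, 0, 0, -0.47, 0.58, -0.24, -0.1, 0, 0, 0, -0.56, 0.68, -0.28, -0.1, 0, 0, 0, -0.65, 0.718, -0.293, -0.1, 0])

```text
t: 21.85
eef_pos: [0.6728, 0.2083, 0.1419]
ee_rot: [-3.139, 0.001, 1.355]
wrist_force: [0.5, 0.2, -0.3]
grip_width: 0.0092
grip_force: 58.8
```

Emit:
step_arm(commands=[0, 0, -0.058, 0, 0, 0, 0, 0, 0, -0.058, 0, 0, 0, 0, 0, 0, -0.058, 0, 0, 0, 0])

```text
t: 22.15
eef_pos: [0.671, 0.2055, 0.1431]
ee_rot: [-3.138, 0.001, 1.436]
wrist_force: [0.0, 0.5, -1.0]
grip_width: 0.0095
grip_force: 58.8
```

```bash
python3 - <<'E'
from h import *
plan([(.6725,.2056,.014,1.439)])
E
```

```text
(0.6725, 0.2056, 0.014, 1.439) -> [-0.002, 0.001, -0.002] [0.001, 0.005, 0.323]
```

Emit:
step_arm(commands=[0, 0, 0, 0, 0.003, 0.08, 0, 0, 0, 0, 0, 0.003, 0.17, 0, 0, 0, 0, 0, 0.003, 0.24, 0, 0, 0, 0, 0, 0.003, 0.29, 0, 0, 0, 0, 0, 0.003, 0.315, 0, 0, 0, 0, 0, 0.003, 0.325, 0, 0, 0, 0, 0, 0.003, 0.325, 0, 0, 0, 0, 0, 0.003, 0.325, 0])

```text
t: 22.95
eef_pos: [0.6745, 0.2058, 0.017]
ee_rot: [3.139, -0.001, 1.438]
wrist_force: [-0.1, -0.2, -0.1]
grip_width: 0.0094
grip_force: 58.8
```

Emit:
step_arm(commands=[0, 0, 0, 0, 0, 0.003, 0, 0, 0, 0, 0, 0, 0.006, 0, 0, 0, 0, 0, 0, 0.006, 0])

```text
t: 23.25
eef_pos: [0.6734, 0.2057, 0.0131]
ee_rot: [3.141, -0.0, 1.439]
wrist_force: [-0.2, 0.5, -0.5]
grip_width: 0.0095
grip_force: 58.8
```

Emit:
step_arm(commands=[0, 0, 0, 0, 0, 0.005, 0, 0, 0, 0, 0, 0, 0.005, 0, 0, 0, 0, 0, 0, 0.005, 0.28, 0, 0, 0, 0, 0, 0.005, 0.28, 0, 0, 0, 0, 0, 0.005, 0.28, 0, 0, 0, 0, 0, -0.08, 0.28, 0, 0, 0, 0, 0, -0.2, 0.28, 0, 0, 0, 0, 0, -0.3, 0.4])

```text
t: 24.05
eef_pos: [0.6733, 0.2056, 0.1346]
ee_rot: [3.141, -0.0, 1.438]
wrist_force: [1.1, -0.1, 1.1]
grip_width: 0.0338
grip_force: 0.0
```

```bash
python3 - <<'E'
from h import *
plan([(.4457,.1592,.1,.057)])
E
```

```text
(0.4457, 0.1592, 0.1, 0.057) -> [0.0, -0.0, 0.879] [-0.19, -0.549, 0.086]
```

Emit:
step_arm(commands=[0, 0, 0.879, -0.19, -0.549, 0, 0.6, 0, 0, 0.879, -0.19, -0.549, 0, 0.6, 0, 0, 0.879, -0.19, -0.549, 0, 0.6, 0, 0, 0.879, -0.19, -0.549, 0, 0.6, 0, 0, 0.879, -0.19, -0.549, 0.08, 0.6, 0, 0, 0.879, -0.19, -0.549, 0.08, 0.6, 0, 0, 0.879, -0.19, -0.549, 0.08, 0.6, 0, 0, 0.879, -0.19, -0.549, 0.08, 0.6])

```text
t: 24.85
eef_pos: [0.4451, 0.1592, 0.1007]
ee_rot: [-3.142, 0.0, 0.232]
wrist_force: [-1.0, 0.8, 0.2]
grip_width: 0.0513
grip_force: 0.0
```

Emit:
step_arm(commands=[0, 0, 0.1, 0, 0, 0, 0.6, 0, 0, 0.13, 0, 0, 0, 0.6, 0, 0, 0.13, 0, 0, 0, 0.6])

```text
t: 25.15
eef_pos: [0.4455, 0.1592, 0.1009]
ee_rot: [3.142, -0.0, 0.034]
wrist_force: [-0.1, -0.8, 0.4]
grip_width: 0.0515
grip_force: 0.0
```

```bash
python3 - <<'E'
from h import *
plan([(.4457,.1592,.005,.057)])
s=read_camera("scene"); cv2.imwrite("pics/s6.png",cv2.resize(s["pixels"][100:250,190:350],None,fx=3.7,fy=3.7,interpolation=cv2.INTER_CUBIC))
E
```

```text
(0.4457, 0.1592, 0.005, 0.057) -> [0.0, -0.0, -0.014] [0.0, 0.0, 0.24]
```

View pics/s6.png

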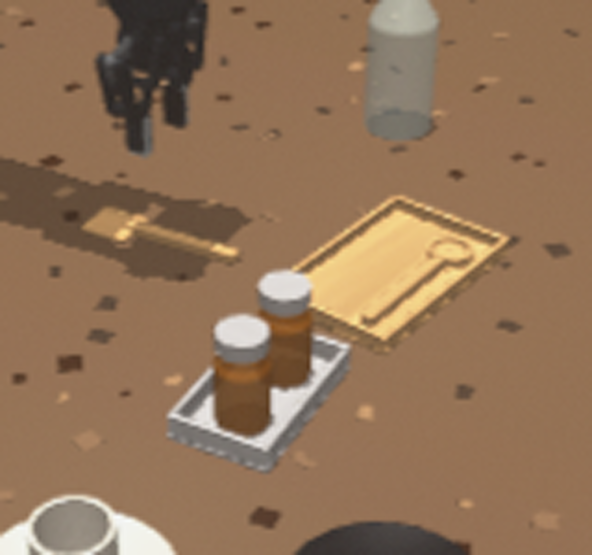

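The spoon lies flat and lengthwise in the far half of the wooden tray. Next is the spatula.

Emit:
step_arm(commands=[0, 0, -0.014, 0, 0, 0.08, 0.6, 0, 0, -0.014, 0, 0, 0.16, 0.6, 0, 0, -0.014, 0, 0, 0.21, 0.6, 0, 0, -0.014, 0, 0, 0.238, 0.6, 0, 0, -0.014, 0, 0, 0.238, 0.6, 0, 0, -0.014, 0, 0, 0.238, 0.6])

```text
t: 25.8
eef_pos: [0.4463, 0.1593, 0.0064]
ee_rot: [-3.142, -0.001, 0.057]
wrist_force: [0.5, -0.2, -0.4]
grip_width: 0.0518
grip_force: 0.0
```

Emit:
step_arm(commands=[0, 0, 0, 0, 0, 0, 0.3, 0, 0, 0, 0, 0, 0, 0.15, 0, 0, 0, 0, 0, 0, 0, 0, 0, 0, 0, 0, 0, 0, 0, 0, 0, 0, 0, 0, 0, 0, 0, 0, 0, 0, 0, 0, 0, 0, 0, 0, 0, 0, 0])

```text
t: 26.5
eef_pos: [0.4464, 0.1594, 0.0067]
ee_rot: [-3.142, -0.001, 0.056]
wrist_force: [-1.5, 0.1, 6.0]
grip_width: 0.0094
grip_force: 58.9
```

Emit:
step_arm(commands=[0, 0, 0, 0, 0, -0.05, 0, 0, 0, 0, 0, 0, -0.15, 0, 0, 0, 0, 0, 0, -0.25, 0, 0, 0, 0, 0, 0, -0.34, 0, 0, 0, 0, 0, 0, -0.34, 0])

```text
t: 27.0
eef_pos: [0.4494, 0.1598, 0.1476]
ee_rot: [-3.141, -0.012, 0.057]
wrist_force: [0.5, 0.6, -0.1]
grip_width: 0.0097
grip_force: 58.8
```

```bash
python3 - <<'E'
from h import *
plan([(.6205,.2124,.143,1.439)])
E
```

```text
(0.6205, 0.2124, 0.143, 1.439) -> [0.005, -0.007, -0.88] [0.434, -0.107, 0.017]
```

Emit:
step_arm(commands=[0, 0, -0.1, 0.08, -0.02, 0, 0, 0, 0, -0.2, 0.16, -0.04, 0, 0, 0, 0, -0.29, 0.24, -0.06, 0, 0, 0, 0, -0.38, 0.32, -0.08, 0, 0, 0, 0, -0.47, 0.39, -0.1, 0, 0, 0, 0, -0.56, 0.437, -0.107, 0, 0, 0, 0, -0.65, 0.437, -0.107, 0, 0, 0, 0, -0.74, 0.437, -0.107, 0, 0])

```text
t: 27.8
eef_pos: [0.6176, 0.2118, 0.1402]
ee_rot: [-3.14, 0.001, 1.225]
wrist_force: [-0.3, 0.3, -0.2]
grip_width: 0.0092
grip_force: 58.8
```

Emit:
step_arm(commands=[0, 0, -0.09, 0, 0, 0, 0, 0, 0, -0.14, 0, 0, 0, 0, 0, 0, -0.14, 0, 0, 0, 0, 0, 0, -0.14, 0, 0, 0, 0])

```text
t: 28.2
eef_pos: [0.6173, 0.2118, 0.1409]
ee_rot: [-3.141, 0.0, 1.437]
wrist_force: [-0.4, 0.1, -0.6]
grip_width: 0.0098
grip_force: 58.8
```

```bash
python3 - <<'E'
from h import *
plan([(.6205,.2124,.014,1.439)])
E
```

```text
(0.6205, 0.2124, 0.014, 1.439) -> [-0.001, 0.0, -0.001] [0.003, 0.008, 0.317]
```

Emit:
step_arm(commands=[0, 0, 0, 0.003, 0.007, 0.08, 0, 0, 0, 0, 0.003, 0.007, 0.17, 0, 0, 0, 0, 0.003, 0.007, 0.24, 0, 0, 0, 0, 0.003, 0.007, 0.29, 0, 0, 0, 0, 0.003, 0.007, 0.31, 0, 0, 0, 0, 0.003, 0.007, 0.318, 0, 0, 0, 0, 0.003, 0.007, 0.318, 0, 0, 0, 0, 0.003, 0.007, 0.318, 0])

```text
t: 29.0
eef_pos: [0.6217, 0.2128, 0.016]
ee_rot: [3.139, -0.001, 1.438]
wrist_force: [0.0, -1.1, -0.4]
grip_width: 0.0094
grip_force: 58.8
```

Emit:
step_arm(commands=[0, 0, 0, 0, 0, 0.005, 0, 0, 0, 0, 0, 0, 0.008, 0, 0, 0, 0, 0, 0, 0.008, 0])

```text
t: 29.3
eef_pos: [0.6211, 0.2127, 0.0118]
ee_rot: [3.14, -0.0, 1.439]
wrist_force: [0.5, -1.1, 1.2]
grip_width: 0.0095
grip_force: 59.0
```

Emit:
step_arm(commands=[0, 0, 0, 0, 0, 0, 0.28, 0, 0, 0, 0, 0, 0, 0.28, 0, 0, 0, 0, 0, 0, 0.28, 0, 0, 0, 0, 0, -0.08, 0.28, 0, 0, 0, 0, 0, -0.2, 0.28, 0, 0, 0, 0, 0, -0.32, 0.28, 0, 0, 0, 0, 0, -0.44, 0.28, 0, 0, 0, 0, 0, -0.44, 0.28])

```text
t: 30.1
eef_pos: [0.6252, 0.2135, 0.1969]
ee_rot: [3.126, -0.005, 1.439]
wrist_force: [1.1, 0.7, 0.3]
grip_width: 0.0237
grip_force: 0.0
```

Emit:
step_arm(commands=[0, 0, 0, 0, -0.12, 0, 0.3, 0, 0, 0, 0, -0.25, 0, 0.3, 0, 0, 0, 0, -0.37, 0, 0.3, 0, 0, 0, 0, -0.5, 0, 0.3, 0, 0, 0, 0, -0.5, 0, 0.3, 0, 0, 0, 0, -0.5, 0, 0.3])

```text
t: 30.7
eef_pos: [0.4214, 0.2392, 0.187]
ee_rot: [3.141, 0.0, 1.44]
wrist_force: [-0.5, 1.5, 0.5]
grip_width: 0.0256
grip_force: 0.0
```

```bash
python3 - <<'E'
from h import *
s=read_camera("scene"); c=read_camera("top")
im=np.hstack([cv2.resize(s["pixels"][130:290,170:350],(400,356),interpolation=cv2.INTER_CUBIC),cv2.resize(c["pixels"][130:280,150:350],(400,300),interpolation=cv2.INTER_CUBIC)[:300] if 0 else cv2.resize(c["pixels"][120:298,150:350],(400,356),interpolation=cv2.INTER_CUBIC)])
cv2.imwrite("pics/s7.png",im)
E
```

```text
(no output)
```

View pics/s7.png

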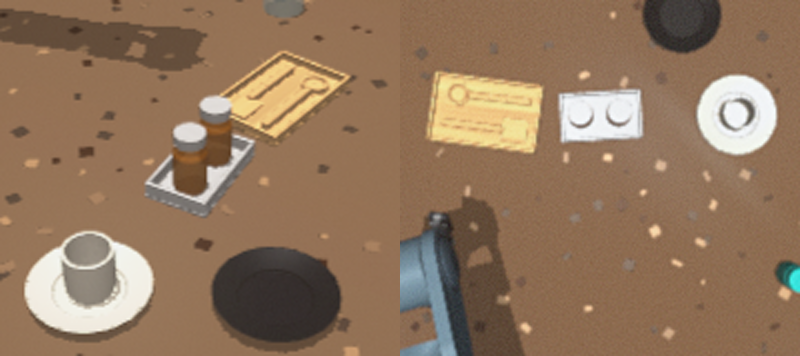

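All five are in place: both utensils lie flat side by side, the jars stand upright in the tray, the cup is centred on the saucer, and the arm is clear.

```bash
python3 -c "
from workcell import hand_in; print(hand_in())"
```

```text
the job is handed in; nothing more can be done
None
```

All five things are in place in the last pictures, and I handed the job in at about 31 s; the hand-in returned no verdict.

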